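Clear the extraction gate and hold its sprung shutter half open

ROBOT

A 6-joint arm with a two-finger parallel gripper is mounted at the origin on a cart in front of the work surface, level with it; the furniture and walls round the work are solid. World frame = base frame: x ahead of the robot, y to its left, z up, the work surface at z = 0. Lengths are in m, angles in rad, forces in N, time in s.
With the tool pointing down it reaches from about 0.425 to 0.95 m from the base axis. Payload 3.5 kg.
Tool frame: the origin (TCP) lies midway between the tips of the shut fingers; the grasp point (between the pads) lies 19 mm behind it (arm.grasp_offset is the distance from the TCP to the grasp point, in m); z points along the fingers, y is the line along which they close (so a half turn about z gives the same grasp; the last joint's range is limited). The gripper opens to 85 mm and grips with 20 to 120 N. Pads are 22 mm wide; open, the fingers measure 114 mm over their backs; the gripper's body (76 mm by 85 mm) begins 54 mm behind the grasp point. The pads swing forward as they close: fully open they stand 13 mm farther back than shut.
Start: joints at [-1.355, 0.286, 1.577, -0, 1.279, -0.15], TCP at [0.241, -0.63, 0.203] pointing down, gripper open.
Joint ranges: [-2.77, 2.77], [-0.9, 2.22], [0.21, 2.48], [-1.53, 4.67], [0.24, 2.81], [-2.84, 2.84]. Speed limits (rad/s): [2.79, 2.79, 3.14, 3.14, 3.14, 3.14].

INTERFACE

Orientations are given as a unit quaternion [x, y, z, w].
In Python, from cell import status, optics, order, arm gives the robot as it stands.
- The arm moves only by the tool step_arm, never from a script. Its argument "steps" is a list of rows, each an object with "angular": the turn, a rotation vector about the tool's x, y, z in rad, a list of three; "travel": the shift along the tool's x, y, z in m, a list of three; "hand": the gripper's target within -1 to 1 (shut at 1, half-way at 0, fully open at -1). In form: [{"angular": [ax, ay, az], "travel": [tx, ty, tz], "hand": hand}, ...]. A call has exactly 5 rows; each row is the pose to reach, as a shift and turn from the pose commanded when the call began, along the tool's axes at that moment; what a row does not reach only later rows make up. A row lasts 1/10 s, in which the tool goes at most 50 mm and 8.59 degrees, less where a joint would pass 70% of its speed; a pose out of reach is approached as far as the arm can. A call with a gripper value outside its range is refused whole. The fingers move at their own pace and stop on an object; "newtons" is the grip in N (left out, the last holds). Time passes only in rows, so rows that repeat a pose let the fingers close, or fill a call up. It gives the time, the measured TCP pose, the force, the opening and the grip force at its end, in the units of the state.
- status.read_state(): the state, without advancing time (a new reading comes with each control period).
- optics.capture(name): name is "side" or "top" or "wrist"; returns the picture (384x512x3 uint8, red, green, blue); there is no depth.
- optics.calibration(name): a dict with "fovy" (degrees; the focal length in pixels is half the picture's height over the tangent of half this angle, whatever the lens; pixels are square), "cx", "cy" (the principal point, pixels), "eye" and "rotation" of the camera in the world; the wrist camera has in their place "hand_eye" (4x4, takes a point from camera to tool coordinates, whose origin is the TCP and whose axes are the flange's). Camera axes: x right, y down, z forward; pixel columns grow to the right and rows downward; lengths in m; the calibration is good to about 2 mm. A picture is of the moment at which its call begins: read the wrist's pose just before it. calibration takes no time and is no camera call.
- order.finish_job(): hands the job in; it is judged then, once.
The state is a dict: "t": time; "joint_positions": joint angles; "joint_velocities": joint speeds; "joint_efforts": joint torques, N m; "tool_pos": TCP position; "orientation": TCP orientation; "contact_force": force on the tool from outside, world axes, zero at the start; "wrist_torque": the same for the moment, N m; "opening": finger opening in m; "finger_force": force on a finger pad.
Only numpy, scipy, OpenCV 4.12 (cv2) and the standard library are available. Lean on these libraries where they do the work, as an engineer would, in place of code of your own. Each camera call takes 0.05 s, during which the arm holds its last target. There are 200 camera calls.

TASK

Two steel offcuts lie on top of the fume extraction box, one on the sliding shutter and one in its way: put both into the scrap tray before you open the shutter, and leave the welding magnet and the cold chisel alone. Then take the shutter by its upright handle, pull it open against its spring to half of its travel, where its pointer stands at the middle mark on the rail, and finish while holding it still there: do not let go.

Things in the scene. Friction and masses are not known exactly. Their poses are not given: they have to be found in the camera images.
- gate_box: Grey sheet-steel extraction box fixed to the bench, 340 (x) x 160 (y; 195 over feet and spring tube) x 60 mm high, a 35 mm pipe stub at its far (+x) end. Origin: centre of its underside, z up; its -x end looks roughly to the robot. Flat deck at z = 60 mm, with an opening (x = 30 to 140 mm) under the shut shutter. Aluminium rails along both sides: |y| = 67 to 79 mm, top z = 70 mm.
- half_mark (a point): Middle and thickest of three black cross marks on the right-hand rail of gate_box (y = -73 mm, z = 70 mm), at x = -30 mm: half travel. The others are 60 mm either side, at x = +30 (shut) and -90 mm (fully open).
- shutter_travel (a joint): Travel (m) of the shutter, a flat 130 x 131 x 6 mm steel plate between the rails (top z = 66 mm of gate_box; x = 20 to 150 mm when shut). 0 shut, 0.12 fully open, half 0.06; it opens along gate_box's -x. A spring shuts it: 4 N at 0, rising 1 N every 10 mm, to 10 N at half and 16 N at full travel. It does not stay open by itself.
- shutter: The shutter plate with its handle: a dark upright bar on its near edge, 14 mm thick (along the travel, x), 40 mm wide (y), 42 mm high. Origin: centre of the handle's foot on the plate, at gate_box x = 30 mm, y = 0, z = 66 mm when shut; axes as gate_box. A thin steel pointer reaches from its foot over the rail with the marks.
- handle_grip (a point): Point inside the handle, 28 mm above its foot (14 mm below its top), a good height to grip.
- scrap_tray: Open sheet-steel scrap tray, fixed to the bench, 110 (x) x 150 (y) x 52 mm high, walls and floor 3 mm. Origin: centre of its underside, z up. Inside 104 x 144 mm.
- tube_offcut: Offcut of bright steel square tube, 50 long (x) x 30 x 30 mm, walls 3 mm, open along x, loose, 0.08 to 0.17 kg; lies on the shutter behind the handle (top of the shutter is z = 66 mm), at any yaw. Origin: centre of its underside as it lies at the start.
- tube_center (a point): Centre of the tube offcut.
- bar_offcut: Offcut of dark solid square steel bar, 55 long (x) x 25 x 25 mm, loose, 0.18 to 0.36 kg; lies on the near half of the deck (z = 60 mm), before the handle, at any yaw. Origin: centre of its underside as it lies at the start.
- bar_center (a point): Centre of the bar offcut.
- weld_magnet: Bystander: flat six-sided welding magnet, 79 x 90 x 14 mm, loose on the bench between box and tray. Origin: centre of its underside.
- cold_chisel: Bystander: cold chisel, 155 mm long (its y) x 19 x 13 mm, loose on the bench to the right of the box. Origin: centre of its underside.
There are look-alikes about, which are no part of the job. What is shaped like the bar_offcut but purple is not meant.

How it is judged:
By the outcome, as a careful person would: the job done as asked, in the order asked, and still so for the second after the job is handed in, while the arm keeps its last pose, push and grip.
It also fails if it takes over 67 s, if anything falls off the work surface, if the arm or the gripper's body presses on something with over 40 N, if the wrist force passes 120 N, or if a joint passes its speed limit or range.

## Working session

There is one attempt and no reset: what is moved stays moved. The work goes in short steps, Python scripts to look and compute and a tool call to move; the robot and the scene stay as the last step left them, time stands still between calls to the robot, and variables do not carry over. Pictures are saved under pics/ and viewed, at most 10 in all, crops included, and the job is handed in when it is done.

Besides the shell and the picture viewer there is one more tool, called after "Call:" as name(argument=value, ...), one argument or row to a line, values as JSON. step_arm: Moves the arm, as the interface text tells. Its arguments: {"type":"object","properties":{"steps":{"type":"array"},"newtons":{"type":"number"}},"required":["steps"]}

```bash
mkdir -p pics; ls
python3 - <<'E'
from cell import status, optics, order, arm
import cv2,numpy as np
s=status.read_state(); print(s['t'],s['tool_pos'],s['orientation'],s['opening'])
for n in('side','top'):
    im=optics.capture(n); cv2.imwrite(f'pics/{n}0.png',im[:,:,::-1]); 
    c=optics.calibration(n); print(n,c)
print(optics.calibration('wrist'), arm.grasp_offset)
E
```

```text
pics
0.0 [ 0.24128623 -0.62963189  0.20162388] [ 9.83322425e-01  1.81867054e-01 -3.21870191e-05 -1.17532137e-03] 0.08541983196388382
side {'fovy': 43.910534127463755, 'cx': 253.72275982244975, 'cy': 187.14811240678102, 'eye': array([ 0.46739959, -1.11542761,  0.88975905]), 'rotation': array([ 0.88904219, -0.02283196,  0.02022528, -0.45680808])}
top {'fovy': 54.51377447564488, 'cx': 258.61945170221605, 'cy': 188.45749657266435, 'eye': array([0.44322772, 0.00228937, 1.05756867]), 'rotation': array([-0.69797061,  0.71477866, -0.03251976,  0.02951197])}
{'fovy': 67.06629718959731, 'cx': 255.19051925351886, 'cy': 189.17774065696432, 'hand_eye': array([[-4.05501740e-04, -9.62373698e-01, -2.71729094e-01,
         6.83351611e-02],
       [ 9.99999846e-01, -4.93217479e-04,  2.54510296e-04,
         1.06871336e-03],
       [-3.78955553e-04, -2.71728949e-01,  9.62373750e-01,
        -1.69809073e-01],
       [ 0.00000000e+00,  0.00000000e+00,  0.00000000e+00,
         1.00000000e+00]])} 0.0187
```

View pics/top0.png

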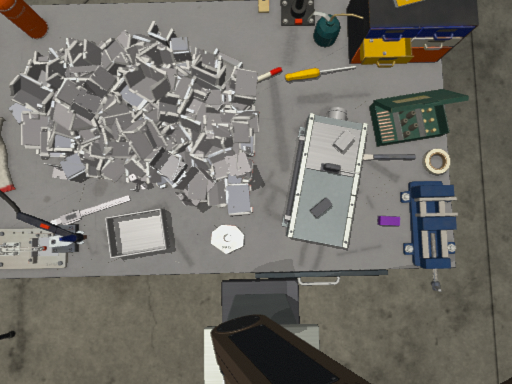

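View pics/side0.png

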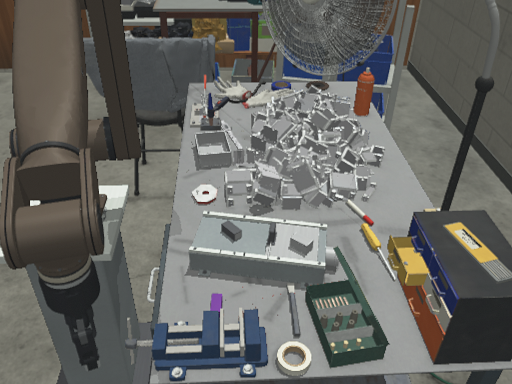

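The top view shows the box around (327,180). The bar is at (320,208), the handle at (331,168), the tube at (343,141) and the tray at (137,232). The magnet is at (228,240) and the chisel at (390,157).

Possible mix-ups:
- **Bar:** dark bar on the deck (320,208) or purple bar on the bench (388,221). I choose the dark one on the deck.
- **Tube:** bright tube on the shutter (343,141) or the grey brackets in the heap (140,110). I choose the one on the shutter.

Next I'll check both choices in a close crop.

```bash
cat > h.py <<'E'
import numpy as np,cv2
from scipy.spatial.transform import Rotation as R
from cell import status, optics
def cam(n,s=None):
    c=optics.calibration(n); f=192/np.tan(np.radians(c['fovy']/2))
    if n=='wrist':
        T=np.eye(4);T[:3,:3]=R.from_quat(s['orientation']).as_matrix();T[:3,3]=s['tool_pos'];T=T@c['hand_eye']
        Rm,e=T[:3,:3],T[:3,3]
    else: Rm,e=R.from_quat(c['rotation']).as_matrix(),np.array(c['eye'])
    return f,c['cx'],c['cy'],Rm,e
def ray(k,u,v):
    f,cx,cy,Rm,e=k; return e,Rm@np.array([(u-cx)/f,(v-cy)/f,1])
def onz(k,u,v,z):
    e,d=ray(k,u,v); return e+d*(z-e[2])/d[2]
def proj(k,p):
    f,cx,cy,Rm,e=k; q=Rm.T@(np.array(p)-e); return np.array([f*q[0]/q[2]+cx,f*q[1]/q[2]+cy])
E
python3 - <<'E'
from h import *
k=cam('top')
for n,u,v,z in[('bar',320,208,.085),('tube',343,141,.096),('handle',331,168,.108),('tray',137,232,.052),('boxnl',288,237,.07),('boxnr',350,246,.07),('boxfl',311,115,.07),('boxfr',367,122,.07),('mag',228,240,.014)]: print(n,onz(k,u,v,z).round(3))
im=cv2.imread('pics/top0.png')[100:255,275:425]
cv2.imwrite('pics/c1.png',cv2.resize(im,(580,600),interpolation=cv2.INTER_CUBIC))
E
```

```text
bar [ 0.474 -0.162  0.085]
tube [ 0.647 -0.227  0.096]
handle [ 0.575 -0.19   0.108]
tray [0.422 0.325 0.052]
boxnl [ 0.4   -0.077  0.07 ]
boxnr [ 0.373 -0.239  0.07 ]
boxfl [ 0.726 -0.15   0.07 ]
boxfr [ 0.704 -0.3    0.07 ]
mag [0.393 0.085 0.014]
```

View pics/c1.png

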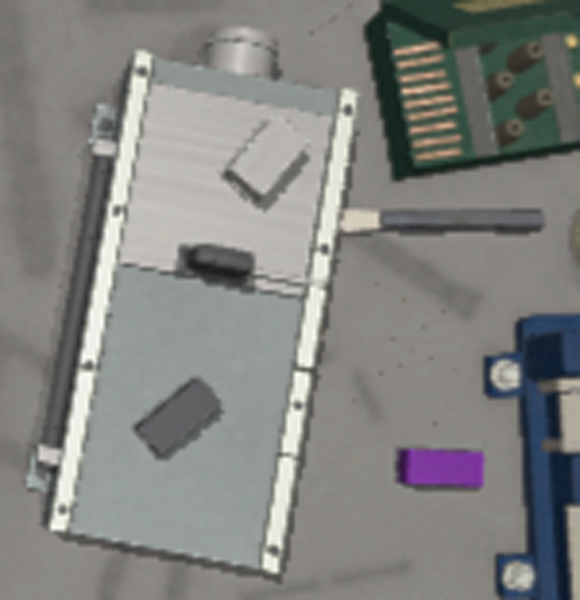

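The crop shows the bar's top face centred near crop (177,415), about full-image (320,207). The tube is near crop (268,160), the handle at (220,262), and the purple bar lies off the box at (440,468). The choice stands, so I'll move over the box.

Call:
step_arm(
  steps=[
    {"angular": [0, 0, -0.14], "travel": [0.034, -0.031, -0.013], "hand": -1},
    {"angular": [0, 0, -0.28], "travel": [0.068, -0.062, -0.026], "hand": -1},
    {"angular": [0, 0, -0.42], "travel": [0.102, -0.093, -0.039], "hand": -1},
    {"angular": [0, 0, -0.56], "travel": [0.136, -0.124, -0.052], "hand": -1},
    {"angular": [0, 0, -0.7], "travel": [0.17, -0.155, -0.065], "hand": -1},
  ],
)

```text
t: 0.6
tool_pos: [0.3451, -0.4228, 0.2679]
orientation: [0.86, 0.51, 0.0, -0.0]
contact_force: [0.8, -0.4, 0.8]
opening: 0.0855
finger_force: 0.0
```

```bash
cat >> h.py <<'E'
def go(p,yaw_y=None):
    """print travel and turn (tool axes) to TCP p with tool y at world yaw (deg), tool straight down"""
    s=status.read_state(); M=R.from_quat(s['orientation']).as_matrix()
    y=np.degrees(np.arctan2(M[1,1],M[0,1])); 
    if yaw_y is None: yaw_y=y
    a=np.radians(yaw_y); Y=np.array([np.cos(a),np.sin(a),0]);Z=np.array([0,0,-1.]);X=np.cross(Y,Z)
    rv=R.from_matrix(M.T@np.column_stack([X,Y,Z])).as_rotvec()
    print('t',round(s['t'],2),'tcp',s['tool_pos'].round(4),'yaw',y.round(1),'F',np.round(s['contact_force'],1),'op',round(s['opening'],4),'ff',np.round(s['finger_force'],1))
    print('travel',(M.T@(np.array(p)-s['tool_pos'])).round(4),'turn',rv.round(3))
E
python3 -c "
from h import *
go([.52,-.17,.29],38)"
```

```text
t 0.6 tcp [ 0.3451 -0.4228  0.2679] yaw -28.6 F [ 0.8 -0.4  0.8] op 0.0855 ff 0.0
travel [ 0.3057  0.0324 -0.0219] turn [-0.000e+00 -1.000e-03 -1.163e+00]
```

Call:
step_arm(
  steps=[
    {"angular": [0, 0, -0.14], "travel": [0.048, 0.005, -0.004], "hand": -1},
    {"angular": [0, 0, -0.28], "travel": [0.096, 0.01, -0.008], "hand": -1},
    {"angular": [0, 0, -0.42], "travel": [0.144, 0.015, -0.012], "hand": -1},
    {"angular": [0, 0, -0.56], "travel": [0.192, 0.02, -0.016], "hand": -1},
    {"angular": [0, 0, -0.7], "travel": [0.24, 0.025, -0.02], "hand": -1},
  ],
)

```text
t: 1.1
tool_pos: [0.4833, -0.2248, 0.2878]
orientation: [0.633, 0.774, -0.0, -0.0]
contact_force: [0.2, -0.8, 0.0]
opening: 0.0852
finger_force: 0.0
```

```bash
python3 -c "
from h import *
go([.52,-.17,.29],38)
s=status.read_state();im=optics.capture('wrist');cv2.imwrite('pics/w1.png',im[:,:,::-1])
import pickle;pickle.dump(s,open('w1.pkl','wb'))"
```

```text
t 1.1 tcp [ 0.4833 -0.2248  0.2878] yaw 11.5 F [ 0.2 -0.8  0. ] op 0.0852 ff 0.0
travel [ 0.0464  0.0469 -0.0022] turn [-0.    -0.    -0.463]
```

View pics/w1.png

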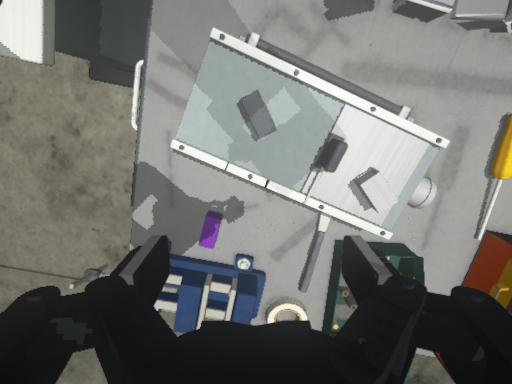

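The wrist view shows the bar at (257,115), the handle at (332,153), the tube at (370,190) and the rail marks at (227,166), (250,176) and (314,201). I'll enlarge the parts for their corners.

```bash
python3 -c "
from h import *
im=cv2.imread('pics/w1.png')[80:230,230:430]
cv2.imwrite('pics/c2.png',cv2.resize(im,None,fx=4,fy=4,interpolation=cv2.INTER_CUBIC))"
```

```text
(no output)
```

View pics/c2.png

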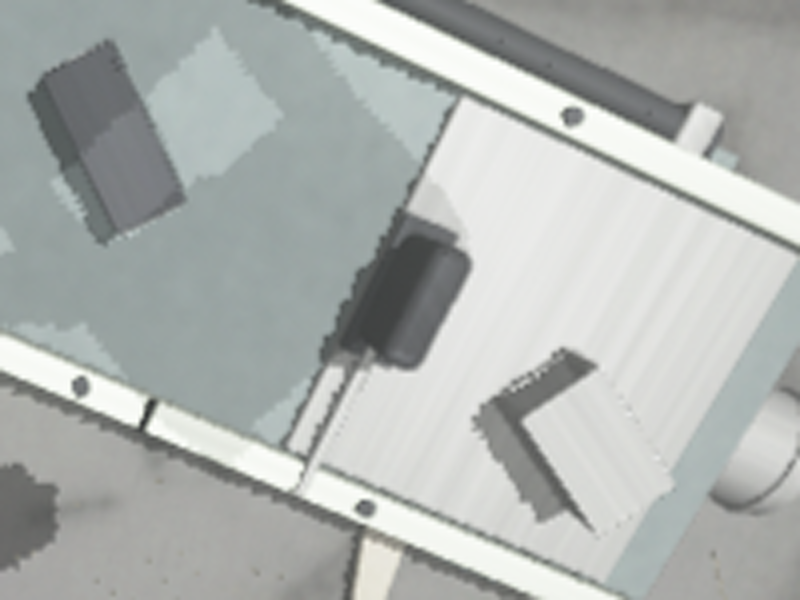

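```bash
python3 -c "
from h import *
import pickle
s=pickle.load(open('w1.pkl','rb'));k=cam('wrist',s)
W=lambda u,v,z:onz(k,230+(u-1.5)/4,80+(v-1.5)/4,z)
for n,cs,z in[('bar',[(47,80),(108,40),(185,198),(120,235)],.085),('tube',[(522,422),(595,365),(672,485),(597,537)],.096)]:
    P=np.array([W(*c,z) for c in cs]); d=[np.linalg.norm(P[i]-P[(i+1)%4]) for i in range(4)]
    e=P[2]-P[1]+P[3]-P[0]; print(n,P.mean(0).round(4),np.round(d,4),'long yaw',np.degrees(np.arctan2(e[1],e[0])).round(1))
h=W(148,413,.07);sh=W(303,488,.07);op=onz(k,227,166,.07);print('half',h,'shut',sh,'open',op)
# left/right rails: outer edges top
scr=[W(572,116,.07),W(82,386,.07),W(366,508,.07),onz(k,222,36,.07),onz(k,441,141,.07),onz(k,180,147,.07),onz(k,381,232,.07)]
print(np.round(scr,4))
L=scr[4]-scr[3];Rr=scr[6]-scr[5];print([np.degrees(np.arctan2(q[1],q[0])).round(2) for q in (L,Rr)],'centre',np.mean([scr[3],scr[4],scr[5],scr[6]],0))
print('handle top',W(430,303,.108))
kt=cam('top')
print('tray top corners',[onz(kt,u,v,.052).round(3) for u,v in((106,216),(164,208),(168,250),(110,258))])
"
```

```text
bar [ 0.4752 -0.1663  0.085 ] [0.0221 0.0532 0.0235 0.0523] long yaw -52.1
tube [ 0.6485 -0.2317  0.096 ] [0.0285 0.0501 0.0289 0.0489] long yaw -42.2
half [ 0.50491936 -0.25392332  0.07      ] shut [ 0.56408009 -0.26972969  0.07      ] open [ 0.44715384 -0.24146552  0.07      ]
[[ 0.6181 -0.1301  0.07  ]
 [ 0.4807 -0.2491  0.07  ]
 [ 0.5877 -0.2725  0.07  ]
 [ 0.4136 -0.0852  0.07  ]
 [ 0.7198 -0.1517  0.07  ]
 [ 0.3812 -0.2285  0.07  ]
 [ 0.683  -0.2929  0.07  ]]
[np.float64(-12.25), np.float64(-12.04)] centre [ 0.54939647 -0.18958974  0.07      ]
handle top [ 0.57810717 -0.19382905  0.108     ]
tray top corners [array([0.467, 0.409, 0.052]), array([0.485, 0.253, 0.052]), array([0.373, 0.243, 0.052]), array([0.355, 0.397, 0.052])]
```

```bash
python3 -c "
from h import *
go([.475,-.166,.12],38)"
```

```text
t 1.15 tcp [ 0.4868 -0.2192  0.2887] yaw 12.1 F [ 0.4  3.1 -0.4] op 0.0857 ff 0.0
travel [ 0.0539 -0.0012  0.1689] turn [ 0.005 -0.002 -0.453]
```

Call:
step_arm(
  steps=[
    {"angular": [0, 0, -0.11], "travel": [0.014, 0, 0.04], "hand": -0.3},
    {"angular": [0, 0, -0.22], "travel": [0.027, 0, 0.08], "hand": -0.3},
    {"angular": [0, 0, -0.34], "travel": [0.041, 0, 0.12], "hand": -0.3},
    {"angular": [0, 0, -0.45], "travel": [0.054, -0.001, 0.16], "hand": -0.3},
    {"angular": [0, 0, -0.45], "travel": [0.054, -0.001, 0.17], "hand": -0.3},
  ],
)

```text
t: 1.65
tool_pos: [0.4672, -0.1708, 0.1123]
orientation: [0.446, 0.895, 0.001, -0.006]
contact_force: [-0.6, -0.6, -0.8]
opening: 0.0554
finger_force: 0.0
```

```bash
python3 -c "
from h import *
s=status.read_state();im=optics.capture('wrist');cv2.imwrite('pics/w2.png',im[:,:,::-1])
go([.475,-.166,.064],38)"
```

```text
t 1.7 tcp [ 0.4683 -0.1721  0.1134] yaw 36.9 F [-0.8  0.1 -0.8] op 0.0554 ff 0.0
travel [0.0004 0.0092 0.0494] turn [-0.003 -0.008 -0.02 ]
```

View pics/w2.png

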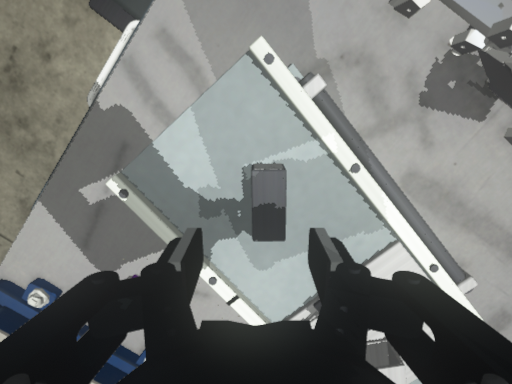

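The bar's top face spans about columns 252–285 and rows 171–241, aligned with the fingers. I'll measure its centre from that and descend.

```bash
python3 -c "
from h import *
s=status.read_state();k=cam('wrist',s)
c=onz(k,268.5,206,.085);print(c,np.linalg.norm(onz(k,268,171,.085)-onz(k,269,241,.085)))
go([c[0],c[1],.064],38)"
```

```text
[ 0.47550227 -0.16725906  0.085     ] 0.05339018923183317
t 1.7 tcp [ 0.4683 -0.1721  0.1134] yaw 36.9 F [-0.8  0.1 -0.8] op 0.0554 ff 0.0
travel [-0.0009  0.0088  0.0494] turn [-0.003 -0.008 -0.02 ]
```

Call:
step_arm(
  steps=[
    {"angular": [0, 0, -0.02], "travel": [0, 0.009, 0.015], "hand": -0.3},
    {"angular": [0, 0, -0.02], "travel": [-0.001, 0.009, 0.035], "hand": -0.3},
    {"angular": [0, 0, -0.02], "travel": [-0.001, 0.009, 0.047], "hand": -0.3},
    {"angular": [0, 0, -0.02], "travel": [-0.001, 0.009, 0.047], "hand": -0.3},
    {"angular": [0, 0, -0.02], "travel": [-0.001, 0.009, 0.047], "hand": -0.3},
  ],
)

```text
t: 2.2
tool_pos: [0.4798, -0.1703, 0.0722]
orientation: [0.438, 0.899, -0.0, 0.001]
contact_force: [0.5, -0.3, 0.3]
opening: 0.0553
finger_force: 0.0
```

```bash
python3 -c "
from h import *
go([.4755,-.167,.064],38)"
```

```text
t 2.2 tcp [ 0.4798 -0.1703  0.0722] yaw 38.0 F [ 0.5 -0.3  0.3] op 0.0553 ff 0.0
travel [ 0.0053 -0.0014  0.0081] turn [0.    0.001 0.   ]
```

Call:
step_arm(
  steps=[
    {"angular": [0, 0, 0], "travel": [0.005, -0.001, 0.008], "hand": -0.3},
    {"angular": [0, 0, 0], "travel": [0.005, -0.001, 0.008], "hand": 0.6},
    {"angular": [0, 0, 0], "travel": [0.005, -0.001, 0.008], "hand": 0.6},
    {"angular": [0, 0, 0], "travel": [0.005, -0.001, 0.008], "hand": 0.6},
    {"angular": [0, 0, 0], "travel": [0.005, -0.001, 0.008], "hand": 0.6},
  ],
  newtons=50,
)

```text
t: 2.7
tool_pos: [0.4755, -0.1662, 0.0634]
orientation: [0.438, 0.899, -0.0, 0.0]
contact_force: [0.2, 0.4, -0.2]
opening: 0.017
finger_force: 0.0
```

Call:
step_arm(
  steps=[
    {"angular": [0, 0, 0], "travel": [0, 0, 0], "hand": 0.6},
    {"angular": [0, 0, 0], "travel": [0, 0, -0.03], "hand": 0.6},
    {"angular": [0, 0, 0], "travel": [0, 0, -0.06], "hand": 0.6},
    {"angular": [0, 0, 0], "travel": [0, 0, -0.1], "hand": 0.6},
    {"angular": [0, 0, 0], "travel": [0, 0, -0.12], "hand": 0.6},
  ],
)

```text
t: 3.2
tool_pos: [0.4767, -0.1669, 0.187]
orientation: [0.438, 0.899, -0.0, 0.003]
contact_force: [1.1, -0.9, 1.2]
opening: 0.0169
finger_force: 0.0
```

```bash
python3 -c "
from h import *
go([.425,.362,.13],-8)"
```

```text
t 3.2 tcp [ 0.4767 -0.1669  0.187 ] yaw 38.1 F [ 1.1 -0.9  1.2] op 0.0169 ff 0.0
travel [0.4484 0.2856 0.0552] turn [0.004 0.004 0.805]
```

The fingers reached 17 mm with no force, so the grasp missed. I'll look again.

```bash
python3 -c "
from h import *
import pickle
s=status.read_state();im=optics.capture('wrist');cv2.imwrite('pics/w3.png',im[:,:,::-1]);pickle.dump(s,open('w3.pkl','wb'))"
```

```text
(no output)
```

View pics/w3.png

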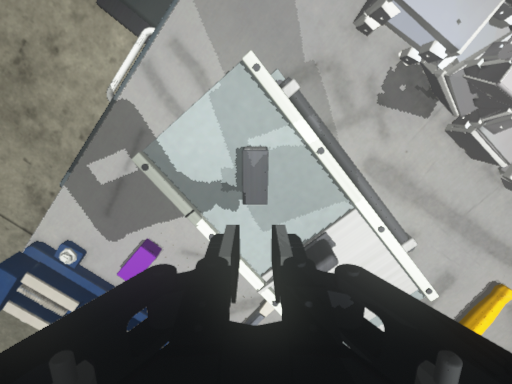

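```bash
python3 -c "
from h import *
import pickle
s=pickle.load(open('w3.pkl','rb'));k=cam('wrist',s)
print('tcp px',proj(k,s['tool_pos']), 'bar',onz(k,255.5,177,.085),'len',np.linalg.norm(onz(k,255,150,.085)-onz(k,256,204,.085)))
print('grasp pt px',proj(k,s['tool_pos']+[0,0,.019]))
print('world under tcp',proj(k,[.4755,-.167,.085]))
"
```

```text
tcp px [256.60309743 219.85530729] bar [ 0.47469321 -0.16494339  0.085     ] len 0.05354635133405578
grasp pt px [256.82966761 232.60345296]
world under tcp [254.84314778 179.13207846]
```

```bash
python3 -c "
from h import *
s=status.read_state();o=[]
for n in('side','top'):
    im=optics.capture(n)[:,:,::-1].copy();k=cam(n)
    P=[s['tool_pos'],s['tool_pos']+[0,0,.019],[.4755,-.166,.085],[.4755,-.166,.06],[.5787,-.196,.108],[.5787,-.196,.066],[.505,-.254,.07]]
    q=[proj(k,p) for p in P]; c=np.mean(q,0).astype(int); x0,y0=c[0]-65,c[1]-65
    cr=cv2.resize(im[y0:y0+130,x0:x0+130],(398,398),interpolation=cv2.INTER_CUBIC)
    for i,p in enumerate(q): cv2.circle(cr,tuple(int(v) for v in ((p-[x0,y0]+.5)*398/130)),3,[(0,0,255),(0,255,255),(0,255,0),(255,0,0),(255,0,255),(255,255,0),(0,128,255)][i],-1)
    o.append(cr)
cv2.imwrite('pics/m1.png',np.hstack(o))"
```

```text
(no output)
```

View pics/m1.png

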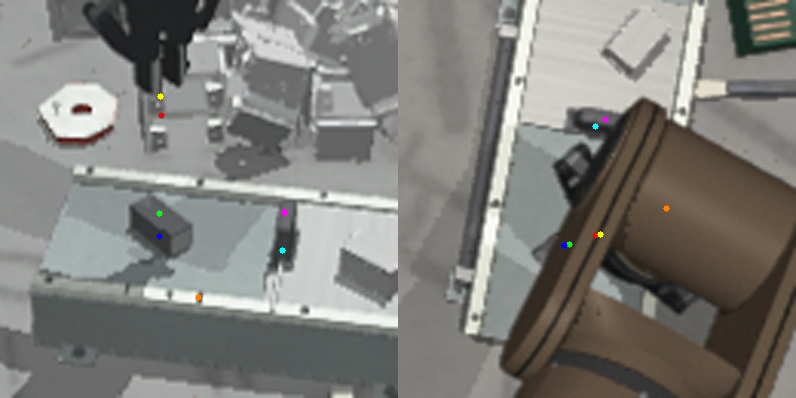

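In the side half of the picture, the real fingertips, at crop (162,92), sit about 23 mm above the projected TCP at (161,115). The scene points land where they should. So the fingers closed above the bar, which hasn't moved, and I need to go about 20 mm deeper, watching the force.

Call:
step_arm(
  steps=[
    {"angular": [0, 0, 0], "travel": [0, 0, 0.04], "hand": -0.3},
    {"angular": [0, 0, 0], "travel": [0, 0, 0.08], "hand": -0.3},
    {"angular": [0, 0, 0], "travel": [0, 0, 0.115], "hand": -0.3},
    {"angular": [0, 0, 0], "travel": [0, 0, 0.122], "hand": -0.3},
    {"angular": [0, 0, 0], "travel": [0, 0, 0.127], "hand": -0.3},
  ],
)

```text
t: 3.85
tool_pos: [0.4739, -0.1653, 0.054]
orientation: [0.438, 0.899, 0.0, -0.002]
contact_force: [-0.2, -0.2, 0.4]
opening: 0.0555
finger_force: 0.0
```

```bash
python3 -c "
from h import *
go([.475,-.166,.043],38)"
```

```text
t 3.85 tcp [ 0.4739 -0.1653  0.054 ] yaw 38.1 F [-0.2 -0.2  0.4] op 0.0555 ff 0.0
travel [-0.0013  0.0005  0.011 ] turn [-0.002 -0.004  0.002]
```

TCP is at 0.054, already below the deck, with no contact. That confirms the offset.

Call:
step_arm(
  steps=[
    {"angular": [0, 0, 0], "travel": [0, 0, 0.006], "hand": -0.3},
    {"angular": [0, 0, 0], "travel": [0, 0, 0.012], "hand": -0.3},
    {"angular": [0, 0, 0], "travel": [0, 0, 0.012], "hand": 0.7},
    {"angular": [0, 0, 0], "travel": [0, 0, 0.012], "hand": 0.7},
    {"angular": [0, 0, 0], "travel": [0, 0, 0.012], "hand": 0.7},
  ],
  newtons=50,
)

```text
t: 4.35
tool_pos: [0.4761, -0.1665, 0.0451]
orientation: [0.438, 0.899, -0.0, 0.001]
contact_force: [-0.4, 0.9, 2.0]
opening: 0.0235
finger_force: 52.3
```

```bash
python3 -c "
from h import *
go([.475,-.166,.19],38)"
```

```text
t 4.35 tcp [ 0.4761 -0.1665  0.0451] yaw 38.1 F [-0.4  0.9  2. ] op 0.0235 ff 52.3
travel [ 0.0008 -0.0004 -0.1449] turn [0.001 0.002 0.002]
```

Call:
step_arm(
  steps=[
    {"angular": [0, 0, 0], "travel": [0, 0, -0.03], "hand": 0.7},
    {"angular": [0, 0, 0], "travel": [0, 0, -0.07], "hand": 0.7},
    {"angular": [0, 0, 0], "travel": [0, 0, -0.11], "hand": 0.7},
    {"angular": [0, 0, 0], "travel": [0.02, 0.013, -0.145], "hand": 0.7},
    {"angular": [0, 0, 0], "travel": [0.055, 0.035, -0.155], "hand": 0.7},
  ],
)

```text
t: 4.85
tool_pos: [0.4712, -0.1031, 0.204]
orientation: [0.439, 0.898, -0.0, 0.005]
contact_force: [1.2, 0.2, -3.8]
opening: 0.0232
finger_force: 51.7
```

Call:
step_arm(
  steps=[
    {"angular": [0, 0, 0.1], "travel": [0.04, 0.025, 0], "hand": 0.7},
    {"angular": [0, 0, 0.22], "travel": [0.08, 0.05, 0], "hand": 0.7},
    {"angular": [0, 0, 0.35], "travel": [0.12, 0.076, 0], "hand": 0.7},
    {"angular": [0, 0, 0.48], "travel": [0.16, 0.102, 0], "hand": 0.7},
    {"angular": [0, 0, 0.6], "travel": [0.2, 0.128, 0], "hand": 0.7},
  ],
)

```text
t: 5.35
tool_pos: [0.4461, 0.1279, 0.1984]
orientation: [0.68, 0.733, -0.0, -0.0]
contact_force: [0.0, 0.1, -3.0]
opening: 0.0233
finger_force: 51.6
```

```bash
python3 -c "
from h import *
go([.425,.362,.11],-8)"
```

```text
t 5.35 tcp [0.4461 0.1279 0.1984] yaw 4.3 F [ 0.   0.1 -3. ] op 0.0233 ff 51.6
travel [ 0.235  -0.0036  0.0884] turn [-0.001  0.     0.214]
```

Call:
step_arm(
  steps=[
    {"angular": [0, 0, 0.05], "travel": [0.046, 0, 0.005], "hand": 0.7},
    {"angular": [0, 0, 0.1], "travel": [0.092, -0.001, 0.01], "hand": 0.7},
    {"angular": [0, 0, 0.15], "travel": [0.138, -0.002, 0.03], "hand": 0.7},
    {"angular": [0, 0, 0.2], "travel": [0.184, -0.003, 0.05], "hand": 0.7},
    {"angular": [0, 0, 0.21], "travel": [0.228, -0.004, 0.07], "hand": 0.7},
  ],
)

```text
t: 5.85
tool_pos: [0.4241, 0.3549, 0.1278]
orientation: [0.752, 0.659, -0.0, 0.0]
contact_force: [1.4, 0.2, -3.9]
opening: 0.0236
finger_force: 51.6
```

```bash
python3 -c "
from h import *
k=cam('top');im=optics.capture('top');cv2.imwrite('pics/t2.png',im[:,:,::-1])
s=status.read_state();
im2=optics.capture('wrist');cv2.imwrite('pics/w4.png',im2[:,:,::-1])
go([.425,.362,-.005],-8)"
```

```text
t 5.95 tcp [0.4211 0.3559 0.1242] yaw -7.2 F [-0.3 -0.9 -4.2] op 0.0236 ff 51.5
travel [0.0069 0.0041 0.1291] turn [-0.007  0.003  0.014]
```

Call:
step_arm(
  steps=[
    {"angular": [0, 0, 0.01], "travel": [0.004, 0.003, 0.035], "hand": 0.7},
    {"angular": [0, 0, 0.01], "travel": [0.004, 0.003, 0.07], "hand": 0.7},
    {"angular": [0, 0, 0.01], "travel": [0.004, 0.003, 0.1], "hand": 0.7},
    {"angular": [0, 0, 0.01], "travel": [0.004, 0.003, 0.12], "hand": 0.7},
    {"angular": [0, 0, 0.01], "travel": [0.004, 0.003, 0.126], "hand": 0.7},
  ],
)

```text
t: 6.45
tool_pos: [0.4263, 0.3548, -0.0002]
orientation: [0.755, 0.656, -0.003, -0.001]
contact_force: [-0.6, -0.8, -3.2]
opening: 0.0237
finger_force: 51.5
```

Call:
step_arm(
  steps=[
    {"angular": [0, 0, 0], "travel": [0, 0, 0], "hand": 0.7},
    {"angular": [0, 0, 0], "travel": [0, 0, 0.001], "hand": -0.2},
    {"angular": [0, 0, 0], "travel": [0, 0, 0.001], "hand": -0.2},
    {"angular": [0, 0, 0], "travel": [0, 0, -0.02], "hand": -0.2},
    {"angular": [0, 0, 0], "travel": [0, 0, -0.06], "hand": -0.2},
  ],
)

```text
t: 6.95
tool_pos: [0.4273, 0.356, 0.0625]
orientation: [0.755, 0.656, -0.002, -0.0]
contact_force: [0.3, 0.5, -0.7]
opening: 0.0513
finger_force: 0.0
```

Call:
step_arm(
  steps=[
    {"angular": [0, 0, 0], "travel": [0, 0, -0.04], "hand": -0.3},
    {"angular": [0, 0, 0], "travel": [0, 0, -0.08], "hand": -0.3},
    {"angular": [0, 0, 0], "travel": [0, 0, -0.12], "hand": -0.3},
    {"angular": [0, 0, 0], "travel": [0, 0, -0.14], "hand": -0.3},
    {"angular": [0, 0, 0], "travel": [0, 0, -0.14], "hand": -0.3},
  ],
)

```text
t: 7.45
tool_pos: [0.4318, 0.3585, 0.2104]
orientation: [0.755, 0.656, 0.007, 0.001]
contact_force: [0.7, -0.8, 0.4]
opening: 0.0555
finger_force: 0.0
```

```bash
python3 -c "
from h import *
im2=optics.capture('wrist');cv2.imwrite('pics/w5.png',im2[:,:,::-1])
go([.64,-.23,.19],48)
go([.45,.03,.2],20)"
```

```text
t 7.5 tcp [0.4303 0.3577 0.2069] yaw -8.1 F [-0.3 -0.2 -0.3] op 0.0551 ff 0.0
travel [-0.5526  0.2899  0.0161] turn [ 0.008 -0.001 -0.978]
t 7.5 tcp [0.4303 0.3577 0.2069] yaw -8.1 F [-0.3 -0.2 -0.3] op 0.0551 ff 0.0
travel [-0.3217  0.0654  0.0058] turn [ 0.007 -0.003 -0.49 ]
```

View pics/w5.png

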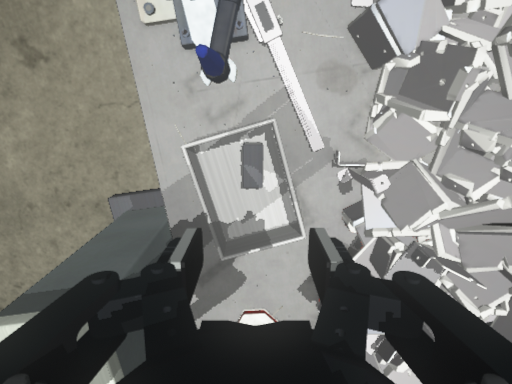

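The bar lies in the tray, at (252,165). The tray rim corners are at about (185,148), (274,122), (303,238) and (222,258). I'll compute the tube drop point from them.

```bash
python3 -c "
from h import *
k=cam('wrist',status.read_state())
P=np.array([onz(k,u,v,.052) for u,v in((185,148),(274,122),(303,238),(222,258))]);print(P.round(3),P.mean(0).round(3))
print('bar',onz(k,252,165,.028))
go([.64,-.23,.19],48)"
```

```text
[[0.357 0.393 0.052]
 [0.459 0.407 0.052]
 [0.477 0.265 0.052]
 [0.375 0.252 0.052]] [0.417 0.329 0.052]
bar [0.42771556 0.35865102 0.028     ]
t 7.5 tcp [0.4303 0.3577 0.2069] yaw -8.1 F [-0.3 -0.2 -0.3] op 0.0551 ff 0.0
travel [-0.5526  0.2899  0.0161] turn [ 0.008 -0.001 -0.978]
```

Call:
step_arm(
  steps=[
    {"angular": [0, 0, -0.08], "travel": [-0.049, 0.01, 0], "hand": -0.3},
    {"angular": [0, 0, -0.16], "travel": [-0.098, 0.02, 0], "hand": -0.3},
    {"angular": [0, 0, -0.24], "travel": [-0.147, 0.03, 0], "hand": -0.3},
    {"angular": [0, 0, -0.32], "travel": [-0.196, 0.04, 0], "hand": -0.3},
    {"angular": [0, 0, -0.4], "travel": [-0.245, 0.05, 0], "hand": -0.3},
  ],
)

```text
t: 8.0
tool_pos: [0.4426, 0.1055, 0.2013]
orientation: [0.608, 0.794, -0.001, -0.001]
contact_force: [0.6, -0.1, 0.6]
opening: 0.0554
finger_force: 0.0
```

```bash
python3 -c "
from h import *
go([.645,-.228,.19],48)"
```

```text
t 8.0 tcp [0.4426 0.1055 0.2013] yaw 15.1 F [ 0.6 -0.1  0.6] op 0.0554 ff 0.0
travel [-0.3746  0.1087  0.0109] turn [-0.002 -0.001 -0.574]
```

Call:
step_arm(
  steps=[
    {"angular": [0, 0, -0.1], "travel": [-0.047, 0.014, 0.001], "hand": -0.3},
    {"angular": [0, 0, -0.2], "travel": [-0.094, 0.027, 0.002], "hand": -0.3},
    {"angular": [0, 0, -0.3], "travel": [-0.141, 0.041, 0.003], "hand": -0.3},
    {"angular": [0, 0, -0.4], "travel": [-0.188, 0.054, 0.004], "hand": -0.3},
    {"angular": [0, 0, -0.5], "travel": [-0.235, 0.068, 0.005], "hand": -0.3},
  ],
)

```text
t: 8.5
tool_pos: [0.5695, -0.1042, 0.1959]
orientation: [0.393, 0.92, 0.0, -0.001]
contact_force: [0.9, 1.5, -0.8]
opening: 0.0554
finger_force: 0.0
```

```bash
python3 -c "
from h import *
go([.6485,-.2317,.13],48)"
```

```text
t 8.5 tcp [ 0.5695 -0.1042  0.1959] yaw 43.7 F [ 0.9  1.5 -0.8] op 0.0554 ff 0.0
travel [-0.1469 -0.031   0.0656] turn [-0.001 -0.003 -0.075]
```

Call:
step_arm(
  steps=[
    {"angular": [0, 0, -0.07], "travel": [-0.047, -0.01, 0], "hand": -0.3},
    {"angular": [0, 0, -0.07], "travel": [-0.094, -0.02, 0], "hand": -0.3},
    {"angular": [0, 0, -0.07], "travel": [-0.13, -0.028, 0.02], "hand": -0.3},
    {"angular": [0, 0, -0.07], "travel": [-0.144, -0.031, 0.04], "hand": -0.3},
    {"angular": [0, 0, -0.07], "travel": [-0.144, -0.031, 0.06], "hand": -0.3},
  ],
)

```text
t: 9.0
tool_pos: [0.6461, -0.2304, 0.1347]
orientation: [0.363, 0.932, -0.0, -0.001]
contact_force: [0.3, 0.4, -0.2]
opening: 0.0556
finger_force: 0.0
```

```bash
python3 -c "
from h import *
s=status.read_state();im=optics.capture('wrist');cv2.imwrite('pics/w6.png',im[:,:,::-1])
k=cam('wrist',s)
c=np.array([.6485,-.2317,.096]);d=np.array([np.cos(np.radians(-42.2)),np.sin(np.radians(-42.2)),0])
n=np.array([-d[1],d[0],0])
Q=np.array([proj(k,c+a*d*.025+b*n*.015) for a,b in((1,1),(1,-1),(-1,-1),(-1,1))]);print(Q.round(0))
g=cv2.cvtColor(im,cv2.COLOR_RGB2GRAY);x,y=Q.mean(0).astype(int)
# find the edges along the closing direction
print(g[y,x-50:x+50:2].tolist());print(g[y-60:y+60:3,x].tolist())
go([.6485,-.2317,.050],48)"
```

```text
[[277. 234.]
 [238. 235.]
 [237. 172.]
 [278. 172.]]
[105, 106, 105, 105, 105, 106, 107, 106, 105, 105, 105, 106, 107, 104, 103, 104, 111, 187, 130, 107, 107, 107, 110, 108, 108, 108, 109, 107, 106, 108, 108, 109, 110, 110, 109, 108, 193, 195, 194, 194, 198, 199, 199, 197, 197, 197, 197, 196, 196, 199]
[209, 207, 209, 231, 230, 228, 226, 229, 189, 113, 155, 195, 195, 195, 196, 196, 195, 109, 108, 109, 108, 108, 107, 108, 108, 108, 108, 108, 108, 191, 190, 188, 184, 184, 183, 157, 154, 156, 165, 179]
t 9.05 tcp [ 0.6434 -0.2281  0.1299] yaw 47.4 F [-1.1  0.8 -3.5] op 0.0556 ff 0.0
travel [-0.007   0.001   0.0798] turn [-0.003 -0.01  -0.01 ]
```

Call:
step_arm(
  steps=[
    {"angular": [0, 0, -0.01], "travel": [-0.006, 0.001, 0.025], "hand": -0.3},
    {"angular": [0, 0, -0.01], "travel": [-0.006, 0.001, 0.05], "hand": -0.3},
    {"angular": [0, 0, -0.01], "travel": [-0.006, 0.001, 0.07], "hand": -0.3},
    {"angular": [0, 0, -0.01], "travel": [-0.006, 0.001, 0.078], "hand": -0.3},
    {"angular": [0, 0, -0.01], "travel": [-0.006, 0.001, 0.078], "hand": -0.3},
  ],
)

```text
t: 9.55
tool_pos: [0.65, -0.2305, 0.0576]
orientation: [0.357, 0.934, 0.0, -0.002]
contact_force: [0.4, -0.8, -0.2]
opening: 0.0554
finger_force: 0.0
```

```bash
python3 -c "
from h import *
go([.6485,-.2317,.048],48)"
```

```text
t 9.55 tcp [ 0.65   -0.2305  0.0576] yaw 48.1 F [ 0.4 -0.8 -0.2] op 0.0554 ff 0.0
travel [ 0.0003 -0.0019  0.0096] turn [-0.001 -0.004  0.002]
```

Call:
step_arm(
  steps=[
    {"angular": [0, 0, 0], "travel": [0, 0, 0.007], "hand": -0.3},
    {"angular": [0, 0, 0], "travel": [0, 0, 0.007], "hand": 0.5},
    {"angular": [0, 0, 0], "travel": [0, 0, 0.007], "hand": 0.5},
    {"angular": [0, 0, 0], "travel": [0, 0, 0.007], "hand": 0.5},
    {"angular": [0, 0, 0], "travel": [0, 0, 0.007], "hand": 0.5},
  ],
  newtons=40,
)

```text
t: 10.05
tool_pos: [0.6522, -0.2319, 0.0541]
orientation: [0.358, 0.934, -0.0, 0.001]
contact_force: [-0.6, -0.0, 1.9]
opening: 0.0292
finger_force: 41.4
```

Call:
step_arm(
  steps=[
    {"angular": [0, 0, 0], "travel": [0, 0, 0], "hand": 0.5},
    {"angular": [0, 0, 0], "travel": [0, 0, -0.03], "hand": 0.5},
    {"angular": [0, 0, 0], "travel": [0, 0, -0.07], "hand": 0.5},
    {"angular": [0, 0, 0], "travel": [0, 0, -0.11], "hand": 0.5},
    {"angular": [0, 0, 0], "travel": [0, 0, -0.15], "hand": 0.5},
  ],
)

```text
t: 10.55
tool_pos: [0.651, -0.2313, 0.2036]
orientation: [0.358, 0.934, 0.0, -0.001]
contact_force: [0.5, -0.9, -0.7]
opening: 0.0287
finger_force: 41.1
```

```bash
python3 -c "
from h import *
go([.45,.03,.2],25)"
```

```text
t 10.55 tcp [ 0.651  -0.2313  0.2036] yaw 48.1 F [ 0.5 -0.9 -0.7] op 0.0287 ff 41.1
travel [0.3241 0.0602 0.0041] turn [-0.001 -0.001  0.403]
```

Call:
step_arm(
  steps=[
    {"angular": [0, 0, 0.06], "travel": [0.047, 0.009, 0], "hand": 0.5},
    {"angular": [0, 0, 0.12], "travel": [0.094, 0.018, 0], "hand": 0.5},
    {"angular": [0, 0, 0.18], "travel": [0.141, 0.026, 0], "hand": 0.5},
    {"angular": [0, 0, 0.24], "travel": [0.188, 0.035, 0], "hand": 0.5},
    {"angular": [0, 0, 0.3], "travel": [0.235, 0.043, 0], "hand": 0.5},
  ],
)

```text
t: 11.05
tool_pos: [0.5037, -0.0411, 0.2023]
orientation: [0.494, 0.869, 0.0, -0.0]
contact_force: [0.9, 0.6, -0.4]
opening: 0.0289
finger_force: 41.1
```

```bash
python3 -c "
from h import *
go([.422,.29,.12],7)"
```

```text
t 11.05 tcp [ 0.5037 -0.0411  0.2023] yaw 30.7 F [ 0.9  0.6 -0.4] op 0.0289 ff 41.1
travel [0.3263 0.0991 0.0826] turn [-0.001 -0.001  0.414]
```

Call:
step_arm(
  steps=[
    {"angular": [0, 0, 0.08], "travel": [0.046, 0.014, 0], "hand": 0.5},
    {"angular": [0, 0, 0.16], "travel": [0.092, 0.028, 0], "hand": 0.5},
    {"angular": [0, 0, 0.24], "travel": [0.138, 0.042, 0], "hand": 0.5},
    {"angular": [0, 0, 0.32], "travel": [0.184, 0.056, 0], "hand": 0.5},
    {"angular": [0, 0, 0.4], "travel": [0.23, 0.07, 0], "hand": 0.5},
  ],
)

```text
t: 11.55
tool_pos: [0.4462, 0.1923, 0.2028]
orientation: [0.658, 0.753, 0.0, 0.0]
contact_force: [2.2, 0.2, -0.4]
opening: 0.029
finger_force: 41.1
```

```bash
python3 -c "
from h import *
go([.422,.29,.12],7)"
```

```text
t 11.55 tcp [0.4462 0.1923 0.2028] yaw 7.8 F [ 2.2  0.2 -0.4] op 0.029 ff 41.1
travel [ 0.1    -0.0108  0.0828] turn [ 0.    -0.     0.014]
```

Call:
step_arm(
  steps=[
    {"angular": [0, 0, 0.01], "travel": [0.045, -0.005, 0.01], "hand": 0.5},
    {"angular": [0, 0, 0.01], "travel": [0.085, -0.01, 0.03], "hand": 0.5},
    {"angular": [0, 0, 0.01], "travel": [0.093, -0.011, 0.06], "hand": 0.5},
    {"angular": [0, 0, 0.01], "travel": [0.093, -0.011, 0.08], "hand": 0.5},
    {"angular": [0, 0, 0.01], "travel": [0.093, -0.011, 0.08], "hand": 0.5},
  ],
)

```text
t: 12.05
tool_pos: [0.4202, 0.2805, 0.119]
orientation: [0.659, 0.752, -0.004, -0.002]
contact_force: [-0.5, 0.2, -1.0]
opening: 0.0289
finger_force: 41.0
```

```bash
python3 -c "
from h import *
go([.422,.29,0],7)"
```

```text
t 12.05 tcp [0.4202 0.2805 0.119 ] yaw 7.5 F [-0.5  0.2 -1. ] op 0.0289 ff 41.0
travel [0.0094 0.004  0.1189] turn [-0.008  0.002  0.008]
```

Call:
step_arm(
  steps=[
    {"angular": [0, 0, 0], "travel": [0.005, 0.002, 0.02], "hand": 0.5},
    {"angular": [0, 0, 0], "travel": [0.006, 0.002, 0.06], "hand": 0.5},
    {"angular": [0, 0, 0], "travel": [0.006, 0.002, 0.095], "hand": 0.5},
    {"angular": [0, 0, 0], "travel": [0.006, 0.002, 0.115], "hand": 0.5},
    {"angular": [0, 0, 0], "travel": [0.006, 0.002, 0.12], "hand": 0.5},
  ],
)

```text
t: 12.55
tool_pos: [0.4235, 0.2865, 0.0013]
orientation: [0.66, 0.751, -0.002, -0.001]
contact_force: [-1.2, -0.4, -1.2]
opening: 0.0285
finger_force: 41.0
```

Call:
step_arm(
  steps=[
    {"angular": [0, 0, 0], "travel": [0, 0, 0], "hand": 0.5},
    {"angular": [0, 0, 0], "travel": [0, 0, 0], "hand": -0.2},
    {"angular": [0, 0, 0], "travel": [0, 0, 0], "hand": -0.2},
    {"angular": [0, 0, 0], "travel": [0, 0, -0.02], "hand": -0.2},
    {"angular": [0, 0, 0], "travel": [0, 0, -0.06], "hand": -0.2},
  ],
)

```text
t: 13.05
tool_pos: [0.4229, 0.2866, 0.0621]
orientation: [0.66, 0.751, -0.002, -0.001]
contact_force: [0.0, 1.2, 0.0]
opening: 0.0516
finger_force: 0.0
```

Call:
step_arm(
  steps=[
    {"angular": [0, 0, 0], "travel": [0, 0, -0.04], "hand": -0.3},
    {"angular": [0, 0, 0], "travel": [0, 0, -0.08], "hand": -0.3},
    {"angular": [0, 0, 0], "travel": [0, 0, -0.12], "hand": -0.3},
    {"angular": [0, 0, 0], "travel": [0, 0, -0.14], "hand": -0.3},
    {"angular": [0, 0, 0], "travel": [0, 0, -0.14], "hand": -0.3},
  ],
)

```text
t: 13.55
tool_pos: [0.4276, 0.2887, 0.2093]
orientation: [0.66, 0.751, 0.005, 0.003]
contact_force: [1.3, -0.3, 1.3]
opening: 0.0557
finger_force: 0.0
```

```bash
python3 -c "
from h import *
s=status.read_state();im=optics.capture('wrist')[:,:,::-1];k=cam('wrist',s);cv2.imwrite('pics/w7.png',im)
q=np.array([proj(k,p) for p in([.357,.393,.052],[.459,.407,.052],[.477,.265,.052],[.375,.252,.052])]);print(q.round(0))
x0,y0=np.maximum(q.min(0)-25,0).astype(int);x1,y1=(q.max(0)+25).astype(int)
c=cv2.resize(im[y0:y1,x0:x1],(400,400)); cv2.imwrite('pics/w7c.png',c)
h=np.array([.549,-.190])+.03*np.array([.978,-.2096]);print('handle',h)
go([h[0],h[1],.2],-12)
go([.45,.03,.21],0)"
```

```text
[[200.  63.]
 [298.  63.]
 [293. 194.]
 [206. 194.]]
handle [ 0.57834  -0.196288]
t 13.6 tcp [0.4261 0.2881 0.2062] yaw 7.4 F [-0.2  0.3 -0.5] op 0.0555 ff 0.0
travel [-0.5     0.0884  0.0058] turn [ 0.006 -0.003  0.339]
t 13.6 tcp [0.4261 0.2881 0.2062] yaw 7.4 F [-0.2  0.3 -0.5] op 0.0555 ff 0.0
travel [-0.259  -0.0096 -0.0044] turn [ 0.006 -0.002  0.129]
```

Call:
step_arm(
  steps=[
    {"angular": [0, 0, 0.03], "travel": [-0.049, 0.002, 0], "hand": -0.3},
    {"angular": [0, 0, 0.06], "travel": [-0.098, 0.004, 0], "hand": -0.3},
    {"angular": [0, 0, 0.1], "travel": [-0.147, 0.006, 0], "hand": -0.3},
    {"angular": [0, 0, 0.13], "travel": [-0.196, 0.01, 0], "hand": -0.3},
    {"angular": [0, 0, 0.16], "travel": [-0.245, 0.02, 0], "hand": -0.3},
  ],
)

```text
t: 14.1
tool_pos: [0.4748, 0.0455, 0.2012]
orientation: [0.718, 0.696, -0.001, -0.001]
contact_force: [1.2, -0.3, 0.7]
opening: 0.0557
finger_force: 0.0
```

Call:
step_arm(
  steps=[
    {"angular": [0, 0, 0.03], "travel": [-0.046, 0.016, 0], "hand": -0.3},
    {"angular": [0, 0, 0.07], "travel": [-0.092, 0.032, 0], "hand": -0.3},
    {"angular": [0, 0, 0.1], "travel": [-0.138, 0.048, 0], "hand": -0.3},
    {"angular": [0, 0, 0.14], "travel": [-0.184, 0.064, 0], "hand": -0.3},
    {"angular": [0, 0, 0.18], "travel": [-0.215, 0.08, 0], "hand": -0.3},
  ],
)

```text
t: 14.6
tool_pos: [0.5487, -0.1729, 0.2008]
orientation: [0.779, 0.627, -0.001, -0.001]
contact_force: [-0.2, 1.1, 0.6]
opening: 0.0554
finger_force: 0.0
```

```bash
python3 -c "
from h import *
go([.5783,-.1962,.12],-12.1)"
```

```text
t 14.6 tcp [ 0.5487 -0.1729  0.2008] yaw -12.3 F [-0.2  1.1  0.6] op 0.0554 ff 0.0
travel [-0.0165  0.0341  0.0807] turn [-0.003 -0.    -0.003]
```

Call:
step_arm(
  steps=[
    {"angular": [0, 0, 0], "travel": [-0.012, 0.03, 0], "hand": -0.3},
    {"angular": [0, 0, 0], "travel": [-0.014, 0.032, 0.025], "hand": -0.3},
    {"angular": [0, 0, 0], "travel": [-0.014, 0.032, 0.05], "hand": -0.3},
    {"angular": [0, 0, 0], "travel": [-0.014, 0.032, 0.07], "hand": -0.3},
    {"angular": [0, 0, 0], "travel": [-0.014, 0.032, 0.07], "hand": -0.3},
  ],
)

```text
t: 15.1
tool_pos: [0.5744, -0.1889, 0.1269]
orientation: [0.778, 0.629, -0.002, -0.005]
contact_force: [-0.3, 0.5, -0.7]
opening: 0.0552
finger_force: 0.0
```

```bash
python3 -c "
from h import *
go([.5783,-.1962,.055],-12.1)"
```

```text
t 15.1 tcp [ 0.5744 -0.1889  0.1269] yaw -12.1 F [-0.3  0.5 -0.7] op 0.0552 ff 0.0
travel [-0.0065  0.0061  0.0719] turn [-0.011 -0.003  0.   ]
```

Call:
step_arm(
  steps=[
    {"angular": [0, 0, 0], "travel": [-0.004, 0.002, 0.02], "hand": -0.3},
    {"angular": [0, 0, 0], "travel": [-0.004, 0.002, 0.045], "hand": -0.3},
    {"angular": [0, 0, 0], "travel": [-0.004, 0.002, 0.066], "hand": -0.3},
    {"angular": [0, 0, 0], "travel": [-0.004, 0.002, 0.07], "hand": -0.3},
    {"angular": [0, 0, 0], "travel": [-0.004, 0.002, 0.07], "hand": -0.3},
  ],
)

```text
t: 15.6
tool_pos: [0.5786, -0.1947, 0.0626]
orientation: [0.778, 0.629, -0.0, -0.001]
contact_force: [-0.1, -1.1, 0.2]
opening: 0.0553
finger_force: 0.0
```

```bash
python3 -c "
from h import *
go([.5783,-.1962,.055],-12.1)"
```

```text
t 15.6 tcp [ 0.5786 -0.1947  0.0626] yaw -12.1 F [-0.1 -1.1  0.2] op 0.0553 ff 0.0
travel [-0.0016  0.      0.0076] turn [-0.002 -0.     0.001]
```

Call:
step_arm(
  steps=[
    {"angular": [0, 0, 0], "travel": [-0.001, 0, 0.006], "hand": -0.3},
    {"angular": [0, 0, 0], "travel": [-0.001, 0, 0.006], "hand": -0.3},
    {"angular": [0, 0, 0], "travel": [-0.001, 0, 0.006], "hand": 1},
    {"angular": [0, 0, 0], "travel": [-0.001, 0, 0.006], "hand": 1},
    {"angular": [0, 0, 0], "travel": [-0.001, 0, 0.006], "hand": 1},
  ],
  newtons=90,
)

```text
t: 16.1
tool_pos: [0.5787, -0.196, 0.0578]
orientation: [0.777, 0.629, -0.0, -0.0]
contact_force: [-5.5, 1.6, 18.5]
opening: 0.013
finger_force: 59.4
```

Call:
step_arm(
  steps=[
    {"angular": [0, 0, 0], "travel": [0, 0, 0], "hand": 1},
    {"angular": [0, 0, 0], "travel": [0, 0, 0], "hand": 1},
    {"angular": [0, 0, 0], "travel": [0, 0, 0], "hand": 1},
    {"angular": [0, 0, 0], "travel": [0, 0, 0], "hand": 1},
    {"angular": [0, 0, 0], "travel": [0, 0, 0], "hand": 1},
  ],
)

```text
t: 16.6
tool_pos: [0.5786, -0.196, 0.0579]
orientation: [0.778, 0.629, -0.0, -0.0]
contact_force: [-4.0, 0.1, 5.8]
opening: 0.0121
finger_force: 90.2
```

```bash
python3 -c "
from h import *
go(status.read_state()['tool_pos']-.06*np.array([.978,-.2096,0]),-12.1)"
```

```text
t 16.6 tcp [ 0.5786 -0.196   0.0579] yaw -12.1 F [-4.   0.1  5.8] op 0.0121 ff 90.2
travel [ 0.   -0.06  0.  ] turn [-0.001  0.     0.   ]
```

Call:
step_arm(
  steps=[
    {"angular": [0, 0, 0], "travel": [0, -0.005, 0], "hand": 1},
    {"angular": [0, 0, 0], "travel": [0, -0.012, 0], "hand": 1},
    {"angular": [0, 0, 0], "travel": [0, -0.02, 0], "hand": 1},
    {"angular": [0, 0, 0], "travel": [0, -0.028, 0], "hand": 1},
    {"angular": [0, 0, 0], "travel": [0, -0.035, 0], "hand": 1},
  ],
)

```text
t: 17.1
tool_pos: [0.547, -0.1892, 0.0579]
orientation: [0.778, 0.629, 0.002, 0.003]
contact_force: [7.3, -0.1, -0.8]
opening: 0.012
finger_force: 89.3
```

Call:
step_arm(
  steps=[
    {"angular": [0, 0, 0], "travel": [0, -0.008, 0], "hand": 1},
    {"angular": [0, 0, 0], "travel": [0, -0.015, 0], "hand": 1},
    {"angular": [0, 0, 0], "travel": [0, -0.021, 0], "hand": 1},
    {"angular": [0, 0, 0], "travel": [0, -0.025, 0], "hand": 1},
    {"angular": [0, 0, 0], "travel": [0, -0.025, 0], "hand": 1},
  ],
)

```text
t: 17.6
tool_pos: [0.523, -0.184, 0.0579]
orientation: [0.778, 0.629, 0.003, 0.004]
contact_force: [10.1, -0.8, -1.6]
opening: 0.012
finger_force: 89.3
```

Call:
step_arm(
  steps=[
    {"angular": [0, 0, 0], "travel": [0, 0, 0], "hand": 1},
    {"angular": [0, 0, 0], "travel": [0, 0, 0], "hand": 1},
    {"angular": [0, 0, 0], "travel": [0, 0, 0], "hand": 1},
    {"angular": [0, 0, 0], "travel": [0, 0, 0], "hand": 1},
    {"angular": [0, 0, 0], "travel": [0, 0, 0], "hand": 1},
  ],
)

```text
t: 18.1
tool_pos: [0.5234, -0.1841, 0.0579]
orientation: [0.778, 0.629, 0.003, 0.004]
contact_force: [9.0, -0.7, -2.8]
opening: 0.012
finger_force: 89.3
```

```bash
python3 -c "
from h import *
s=status.read_state();d=(s['tool_pos']-[.5786,-.196,.0579]);print('travel',-d@[.978,-.2096,0],'lat',d@[.2096,.978,0])
go(np.array([.5786,-.196,.0579])-.06*np.array([.978,-.2096,0]),-12.1)
a=cv2.imread('pics/w7c.png');im=optics.capture('side')[:,:,::-1].copy();k=cam('side')
x,y=proj(k,[.505,-.254,.07]).astype(int)
for n,p in(('half',[.505,-.254,.07]),('ptr',np.array([.549,-.19,.07])-.03*np.array([.978,-.2096,0])-.073*np.array([.2096,.978,0]))): print(n,p,proj(k,p))
c=cv2.resize(im[y-45:y+35,x-40:x+40],(400,400),interpolation=cv2.INTER_CUBIC)
cv2.imwrite('pics/fin.png',np.hstack([a,c]))"
```

```text
travel 0.05649958397584264 lat 7.59770295146508e-05
t 18.1 tcp [ 0.5234 -0.1841  0.0579] yaw -12.1 F [ 9.  -0.7 -2.8] op 0.012 ff 89.3
travel [-0.0001 -0.0035 -0.    ] turn [ 0.009  0.    -0.   ]
half [0.505, -0.254, 0.07] [243.31590046 253.76157818]
ptr [ 0.5043592 -0.255106   0.07     ] [243.07527157 254.080446  ]
```

View pics/fin.png

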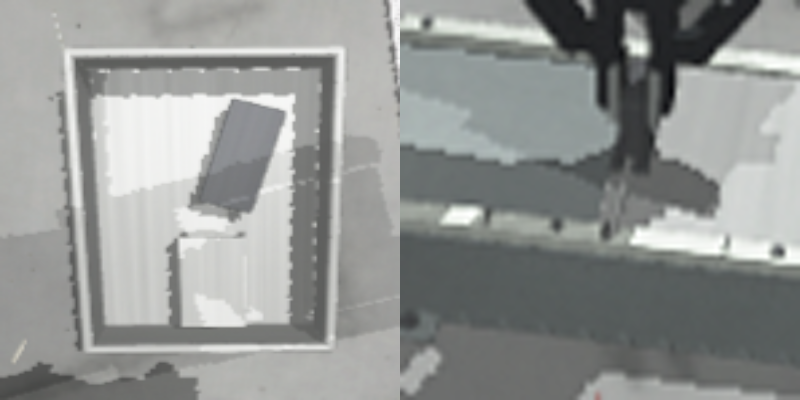

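Both offcuts lie in the tray. The pointer, at crop (612,212), stands about 3 mm short of the middle mark at (607,230), which agrees with the measured 56.5 mm of travel. I'll pull the remaining 3.5 mm.

Call:
step_arm(
  steps=[
    {"angular": [0, 0, 0], "travel": [0, -0.002, 0], "hand": 1},
    {"angular": [0, 0, 0], "travel": [0, -0.0035, 0], "hand": 1},
    {"angular": [0, 0, 0], "travel": [0, -0.0035, 0], "hand": 1},
    {"angular": [0, 0, 0], "travel": [0, -0.0035, 0], "hand": 1},
    {"angular": [0, 0, 0], "travel": [0, -0.0035, 0], "hand": 1},
  ],
)

```text
t: 18.65
tool_pos: [0.5201, -0.1834, 0.0579]
orientation: [0.778, 0.628, 0.003, 0.004]
contact_force: [10.1, -1.1, -2.5]
opening: 0.0123
finger_force: 89.3
```

Call:
step_arm(
  steps=[
    {"angular": [0, 0, 0], "travel": [0, 0, 0], "hand": 1},
    {"angular": [0, 0, 0], "travel": [0, 0, 0], "hand": 1},
    {"angular": [0, 0, 0], "travel": [0, 0, 0], "hand": 1},
    {"angular": [0, 0, 0], "travel": [0, 0, 0], "hand": 1},
    {"angular": [0, 0, 0], "travel": [0, 0, 0], "hand": 1},
  ],
)

```text
t: 19.15
tool_pos: [0.5201, -0.1834, 0.0579]
orientation: [0.778, 0.629, 0.003, 0.004]
contact_force: [9.3, -0.8, -2.7]
opening: 0.0119
finger_force: 89.3
```

```bash
python3 -c "
from h import *
s=status.read_state();d=(s['tool_pos']-[.5786,-.196,.0579]);print('travel',-d@[.978,-.2096,0],s['contact_force'],s['finger_force'],s['joint_velocities'].round(4))
im=optics.capture('side');k=cam('side');g=cv2.cvtColor(im,cv2.COLOR_RGB2GRAY)
# profile along the line of the rail top's middle, 3 offsets toward the deck, in mm of box x
u=np.array([.978,-.2096,0]);v=np.array([.2096,.978,0]);C=np.array([.549,-.19,.07])
for yb in(-.076,-.073,-.069,-.062):
    q=np.array([proj(k,C+x*u+yb*v) for x in np.arange(-.045,-.014,.002)],np.float32)
    print(yb,cv2.remap(g,q[None,:,0],q[None,:,1],cv2.INTER_LINEAR)[0].tolist())"
```

```text
travel 0.05986151933290851 [ 9.30777474 -0.82620621 -2.67818979] 89.29822325706482 [ 0.001  -0.0017  0.0002  0.001   0.0019  0.0003]
-0.076 [168, 167, 165, 163, 161, 163, 165, 143, 109, 101, 152, 164, 190, 226, 244, 243]
-0.073 [168, 168, 168, 167, 168, 168, 168, 149, 125, 122, 158, 166, 178, 208, 238, 247]
-0.069 [149, 149, 149, 150, 160, 168, 167, 147, 135, 132, 140, 150, 151, 164, 201, 230]
-0.062 [110, 108, 106, 108, 118, 125, 125, 128, 127, 104, 109, 120, 126, 125, 125, 122]
```

```bash
python3 -c "
from cell import order
print(order.finish_job())"
```

```text
the job is handed in; nothing more can be done
None
```

Job handed in at about 19 s: both offcuts are in the scrap tray, and the gripper is still holding the shutter at 59.9 mm of measured travel (target 60), with the magnet and chisel untouched by the arm.

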